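Unstack a culture dish and pile its spacer plate

ROBOT

A 6-joint arm with a two-finger parallel gripper is mounted at the origin on the work surface. World frame = base frame: x ahead of the robot, y to its left, z up, the work surface at z = 0. Lengths are in m, angles in rad, forces in N, time in s.
With the tool pointing down it reaches from about 0.375 to 0.9 m from the base axis. Payload 3.1 kg.
Tool frame: the origin (TCP) lies midway between the tips of the shut fingers; the grasp point (between the pads) lies 19 mm behind it; z points along the fingers, y is the line along which they close (so a half turn about z gives the same grasp; the last joint's range is limited). The gripper opens to 85 mm and grips with 20 to 120 N. Pads are 22 mm wide; open, the fingers measure 114 mm over their backs; the gripper's body (76 mm by 85 mm) begins 54 mm behind the grasp point. The pads swing forward as they close: fully open they stand 13 mm farther back than shut.
Start: joints at [-1.52, 0.527, 1.433, -0, 1.181, -0.178], TCP at [0.142, -0.609, 0.231] pointing down, gripper open.
Joint ranges: [-3.08, 3.08], [-0.75, 2.2], [0.22, 2.44], [-1.43, 4.57], [0, 2.65], [-2.85, 2.85]. Speed limits (rad/s): [2.79, 2.79, 3.14, 3.14, 3.14, 3.14].

INTERFACE

Orientations are given as a unit quaternion [x, y, z, w].
In Python, from station import manip gives the robot as it stands.
- The arm moves only by the tool drive_tool, never from a script. Its argument "motion" is a list that holds one entry, the list of rows, each a list of 5 numbers: the finger opening in mm, from 0 to 85.4, then the shift along the tool's x, y, z in units of 30 mm (1.0 is 30 mm), then the turn about the tool's z in units of 8 degrees (1.0 is 8 degrees). In form: [[[fingers, x, y, z, yaw], ...]]. A call has 1 to 10 rows; each row is the pose to reach, as a shift and turn from the pose commanded when the call began, along the tool's axes at that moment; what a row does not reach only later rows make up. A row lasts 1/10 s, in which the tool goes at most 50 mm and 8.59 degrees, less where a joint would pass 70% of its speed; a pose out of reach is approached as far as the arm can. A call with a gripper value outside its range is refused whole. The fingers move at their own pace and stop on an object; "squeeze" is the grip in N (left out, the last holds). Time passes only in rows, so rows that repeat a pose let the fingers close. It gives the time, the measured TCP pose, the force, the opening and the grip force at its end, in the units of the state.
- manip.sense(): the state, without advancing time (a new reading comes with each control period).
- manip.snapshot(name): name is "scene" or "side" or "wrist"; returns the picture (420x560x3 uint8, red, green, blue); there is no depth.
- manip.camera_model(name): a dict with "fov_y" (degrees; the focal length in pixels is half the picture's height over the tangent of half this angle, whatever the lens; pixels are square), "cx", "cy" (the principal point, pixels), "k1" (the pictures are not rectified: a ray, as slopes to the right and down, at radius r is drawn at 1 + k1 r^2 times it, then the intrinsics apply), "origin" and "orientation" of the camera in the world. Camera axes: x right, y up, looking along -z (the intrinsics and any distortion apply to the point x, -y, -z); pixel columns grow to the right and rows downward; lengths in m; the calibration is good to about 2 mm. A picture is of the moment at which its call begins: read the wrist's pose just before it. camera_model takes no time and is no camera call; for the wrist camera it gives the pose at the moment of the call.
- manip.sign_off(): hands the job in; it is judged then, once.
The state is a dict: "t": time; "q": joint angles; "qd": joint speeds; "tau": joint torques, N m; "tcp_pos": TCP position; "tool_rot": TCP orientation; "force": force on the tool from outside, world axes, zero at the start; "ft_torque": the same for the moment, N m; "finger_gap": opening from 0.0 (shut) to 1.0 (fully open); "gripper_force": force on a finger pad.
Only numpy, scipy, OpenCV 4.12 (cv2) and the standard library are available. Lean on these libraries where they do the work, as an engineer would, in place of code of your own. Each camera call takes 0.05 s, during which the arm holds its last target. There are 200 camera calls.

TASK

Lift the upper small glass dish off the stack and set it down upright in the empty half of the blue tray. Then lift off the metal spacer plate that lay under it and lay it flat and square on top of the pile of like plates in the tray's other half. Set things down rather than dropping them, never tip a dish over, and leave the lower dish standing where it is.

Things in the scene. Friction and masses are not known exactly. Their poses are not given: they have to be found in the camera images.
- dish_top: The upper of two like round lidded glass dishes with white lids, 50 mm in diameter, 25 mm high, straight-sided and solid to grip, about 70 g. It stands centred (within about 4 mm) on the spacer plate, on top of the stack. Origin: centre of its underside; z up along its axis. The lid does not come off.
- spacer: Grey aluminium spacer plate in the stack, between the two dishes: 58 mm along its x, 100 mm along its y, 10 mm thick, about 155 g. It rests on the lower dish, overhanging it all round. Origin: centre of its underside; z is its upward normal. Either way round is the same.
- dish_low: The lower dish, same as the upper one (50 mm in diameter, 25 mm high), standing loose on the bench at the foot of the stack, under the spacer plate. Origin: centre of its underside.
- tray: Low blue tray fixed to the bench, 138 x 268 mm (x, y); walls and mid divider (y = 0) 4 mm thick, tops 15 mm high; floor 4 mm. Origin: centre of underside. Halves 130 x 128 mm inside, centred at y = +66 and -66 mm. The +y half is empty; centred in the -y half lies the pile: two loose plates like the spacer, 58 mm along tray x, 100 mm along y, pile top 24 mm above the origin.
There are look-alikes about, which are no part of the job. What is shaped like the dish_top but red or turquoise is not meant.

How it is judged:
By the outcome, as a careful person would: the job done as asked, in the order asked, and still so for the second after the job is handed in, with the robot touching nothing.
It also fails if it takes over 58 s, if anything falls off the work surface, if the arm or the gripper's body presses on something with over 40 N, if the wrist force passes 120 N, or if a joint passes its speed limit or range.

## Working session

There is one attempt and no reset: what is moved stays moved. The work goes in short steps, Python scripts to look and compute and a tool call to move; the robot and the scene stay as the last step left them, time stands still between calls to the robot, and variables do not carry over. Pictures are saved under pics/ and viewed, at most 10 in all, crops included, and the job is handed in when it is done.

Besides the shell and the picture viewer there is one more tool, called after "Emit:" by a JSON object that holds its "op" and its "data", one argument or row to a line. drive_tool: Moves the arm, as the interface text tells. Its arguments: {"type":"object","properties":{"motion":{"type":"array","items":{"type":"array","items":{"type":"array","items":{"type":"number"}}}},"squeeze":{"type":"number"}},"required":["motion"]}

```bash
mkdir -p pics
cat > h.py <<'E'
import numpy as np, cv2
from scipy.spatial.transform import Rotation as R
from station import manip
def snap(n,f=None):
    m=manip.camera_model(n); im=manip.snapshot(n)
    if f: cv2.imwrite('pics/'+f,im[:,:,::-1])
    return im,m
def ray(m,u,v):
    f=210/np.tan(np.radians(m['fov_y'])/2)
    d=np.array([(u-m['cx'])/f,(v-m['cy'])/f]); s=d.copy()
    for _ in range(30): s=d/(1+m['k1']*(s@s))
    r=R.from_quat(m['orientation']).apply([s[0],-s[1],-1]); return np.array(m['origin']),r
def onz(m,u,v,z):
    o,r=ray(m,u,v); return o+r*(z-o[2])/r[2]
def proj(m,p):
    f=210/np.tan(np.radians(m['fov_y'])/2)
    c=R.from_quat(m['orientation']).inv().apply(np.array(p)-m['origin']); s=np.array([c[0],-c[1]])/-c[2]
    s=s*(1+m['k1']*(s@s)); return s*f+[m['cx'],m['cy']]
E
python3 - <<'E'
from h import *
a,m=snap('scene');b,n=snap('side')
cv2.imwrite('pics/a.png',a[:,:,::-1]);cv2.imwrite('pics/b.png',b[:,:,::-1])
print(m,n);s=manip.sense();print(s['t'],s['tcp_pos'],s['tool_rot'])
E
```

```text
{'fov_y': 45.83596111337784, 'cx': 277.7567800464832, 'cy': 216.44832062189928, 'k1': -0.0545463742697539, 'origin': array([ 1.18760362, -0.09146609,  0.63548799]), 'orientation': array([0.29829399, 0.27174815, 0.60411134, 0.68718492])} {'fov_y': 45.233089735396156, 'cx': 285.2724888071274, 'cy': 206.53218380799072, 'k1': -0.06357695405659092, 'origin': array([0.15533272, 0.60738874, 0.48281813]), 'orientation': array([-0.15984789,  0.48317196,  0.81967261, -0.26292644])}
0.1 [ 0.14237305 -0.60787581  0.23040981] [ 9.93405179e-01  1.14652125e-01  7.60807311e-05 -1.01707164e-03]
```

View pics/a.png

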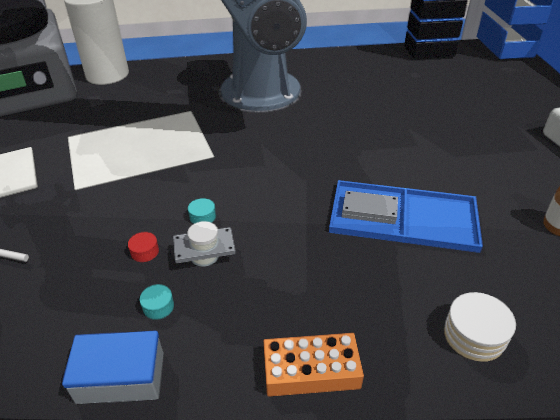

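View pics/b.png

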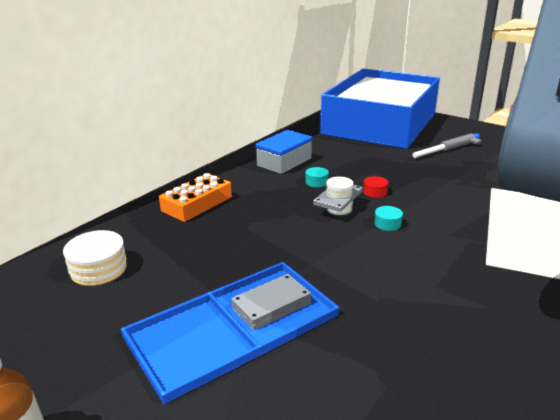

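Scene picture: the stack is at about (204,240), a white dish on a grey plate. Turquoise dishes are at (202,211) and (157,301), and a red one is at (143,246). The white dish on the plate is dish_top, as only it is white and sits on the spacer. The tray runs from (332,185) to (480,245), with the pile on its left (-y) and the right half empty. Side view: stack at (340,195).

Run:
```python
from h import *
a=cv2.imread('pics/a.png');b=cv2.imread('pics/b.png')
mm={n:manip.camera_model(n) for n in('scene','side')}
c1=cv2.resize(a[185:325,120:260],(400,400),interpolation=cv2.INTER_CUBIC);c2=cv2.resize(b[150:250,300:400],(400,400),interpolation=cv2.INTER_CUBIC)
cv2.imwrite('pics/c.png',np.hstack([c1,c2]))
# tray outline: blue
for n,im,box in(('scene',a,(320,170,500,260)),('side',b,(110,255,350,400))):
    x0,y0,x1,y1=box;h=cv2.cvtColor(im,cv2.COLOR_BGR2HSV)
    k=cv2.inRange(h,(100,120,60),(130,255,255));z=np.zeros_like(k);z[y0:y1,x0:x1]=k[y0:y1,x0:x1]
    c=max(cv2.findContours(z,0,1)[0],key=cv2.contourArea)
    q=cv2.approxPolyDP(cv2.convexHull(c),6,True)[:,0]
    print(n,'tray',[(p.tolist(),onz(mm[n],*p,.015)[:2].round(4).tolist()) for p in q])
# lid
for n,im,box in(('scene',a,(180,215,230,250)),('side',b,(318,172,362,200))):
    x0,y0,x1,y1=box;h=cv2.cvtColor(im,cv2.COLOR_BGR2HSV)
    k=cv2.inRange(h,(0,0,170),(180,70,255));z=np.zeros_like(k);z[y0:y1,x0:x1]=k[y0:y1,x0:x1]
    c=max(cv2.findContours(z,0,1)[0],key=cv2.contourArea);print(n,'lid',cv2.boundingRect(c))
    x,y,w,hh=cv2.boundingRect(c); print(onz(mm[n],x+w/2,y+hh/2,.05), (onz(mm[n],x+w,y+5,.055)-onz(mm[n],x,y+5,.055)))
    h2=h[y-1:y+hh+14,x+w//2,:];print(h2[:,1:].tolist())
```

```text
scene tray [([338, 180], [0.421, 0.117]), ([475, 196], [0.5062, 0.3704]), ([481, 249], [0.6433, 0.322]), ([329, 232], [0.5658, 0.0694])]
side tray [([339, 306], [0.4224, 0.1138]), ([334, 318], [0.4151, 0.1396]), ([174, 399], [0.4926, 0.365]), ([159, 398], [0.5076, 0.3742]), ([120, 330], [0.6366, 0.3278]), ([282, 261], [0.554, 0.0707])]
scene lid (188, 221, 30, 23)
[ 0.5731487  -0.15108738  0.05      ] [0.00697243 0.05093691 0.        ]
[[136, 137], [39, 188], [1, 231], [1, 231], [1, 230], [1, 231], [2, 231], [1, 225], [1, 211], [1, 211], [2, 212], [1, 212], [1, 212], [2, 213], [2, 212], [1, 212], [2, 212], [1, 212], [4, 212], [1, 212], [1, 211], [1, 210], [2, 162], [3, 163], [3, 159], [12, 148], [20, 163], [19, 165], [19, 163], [15, 152], [12, 155], [20, 165], [18, 153], [15, 139], [15, 137], [12, 130], [19, 106], [15, 103]]
side lid (320, 177, 33, 23)
[ 0.58062357 -0.1420868   0.05      ] [-0.05216806 -0.03651059  0.        ]
[[4, 129], [2, 249], [2, 252], [1, 252], [1, 252], [1, 252], [1, 252], [1, 252], [1, 252], [0, 254], [0, 254], [1, 254], [3, 233], [6, 226], [7, 221], [18, 198], [26, 197], [30, 206], [32, 215], [31, 211], [32, 217], [21, 204], [18, 183], [19, 197], [17, 193], [18, 194], [17, 194], [16, 192], [16, 191], [16, 195], [14, 220], [12, 148], [16, 128], [16, 126], [9, 138], [29, 187], [25, 200], [20, 167]]
```

View pics/c.png

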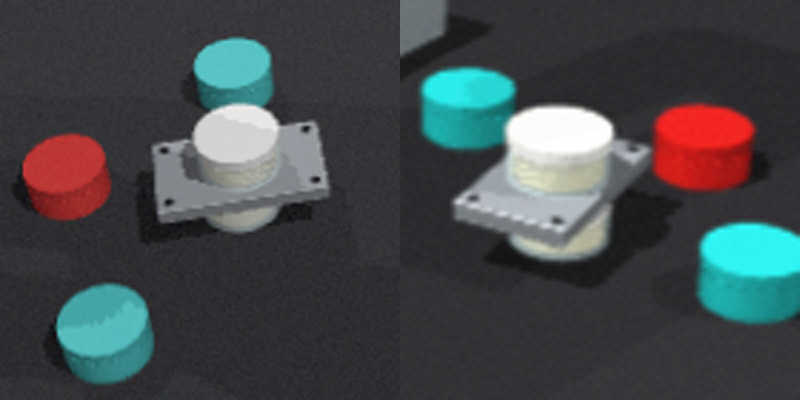

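The crop confirms it: a white lid at scene (203,231), on the grey plate, with the turquoise and red ones standing free. Next I'll work out the positions and the first approach, keeping high for a wrist look.

```bash
cat >> h.py <<'E'
def go(p,yaw):
    """units (x,y,z,yaw) from present pose to TCP p, tool-x heading yaw (deg)"""
    s=manip.sense(); r=R.from_quat(s['tool_rot']); x=r.apply([1,0,0]); y0=np.degrees(np.arctan2(x[1],x[0]))
    d=r.inv().apply(np.array(p)-s['tcp_pos'])/.03; t=-((yaw-y0+90)%180-90)/8
    print('t',s['t'],'tcp',np.round(s['tcp_pos'],4),'yaw',round(y0,2),'q6',round(s['q'][5],2),'-> units',d.round(3),round(t,3))
E
python3 - <<'E'
from h import *
m=manip.camera_model('scene');n=manip.camera_model('side')
print('lid',onz(m,202.6,231.2,.06),onz(n,339.9,182.5,.06))
C=[onz(m,120+u/2.857,185+v/2.857,.035) for u,v in((152,146),(315,122),(327,188),(159,213))]
print(np.round(C,3),np.mean(C,0))
for i,j in((0,1),(3,2)): d=C[j]-C[i];print(np.degrees(np.arctan2(-d[0],d[1])),np.linalg.norm(d))
C=[onz(n,300+(u-400)/4,150+v/4,.035) for u,v in((455,206),(563,235),(650,147))]
print(np.round(C,3),(C[0]+C[2])/2); d=C[2]-C[1];print(np.degrees(np.arctan2(-d[0],d[1])),np.linalg.norm(d))
go([.56,-.15,.25],88)
E
```

```text
lid [ 0.58041823 -0.15069693  0.06      ] [ 0.57848525 -0.15032621  0.06      ]
[[ 0.559 -0.204  0.035]
 [ 0.552 -0.105  0.035]
 [ 0.609 -0.101  0.035]
 [ 0.616 -0.198  0.035]] [ 0.58385869 -0.1520308   0.035     ]
4.411802965291598 0.09949610326067762
4.081142042858857 0.09771433932323619
[[ 0.603 -0.097  0.035]
 [ 0.547 -0.102  0.035]
 [ 0.557 -0.204  0.035]] [ 0.57982709 -0.15062509  0.035     ]
-174.34627805906766 0.10299635021866614
t 0.1 tcp [ 0.1424 -0.6079  0.2304] yaw 13.17 q6 -0.18 -> units [ 17.032 -11.691  -0.623] -9.354
```

Emit:
{"op": "drive_tool", "data": {
  "motion": [
    [[85,1.2,-0.8,0,-0.7],[85,2.4,-1.6,0,-1.4],[85,3.6,-2.4,0,-2.1],[85,4.8,-3.3,0,-2.8],[85,6.0,-4.1,0,-3.5],[85,7.2,-4.9,0,-4.2],[85,8.4,-5.7,0,-4.9],[85,9.6,-6.6,0,-5.6],[85,10.8,-7.4,0,-6.3],[85,12,-8.2,0,-7]]
  ]
}}

```text
t: 1.1
tcp_pos: [0.4377, -0.2853, 0.2311]
tool_rot: [0.822, 0.569, -0.0, -0.0]
force: [0.5, -1.2, -0.4]
finger_gap: 0.993
gripper_force: 0.0
```

```bash
python3 -c "
from h import *
go([.555,-.152,.23],94.5)"
```

```text
t 1.1 tcp [ 0.4377 -0.2853  0.2311] yaw 69.39 q6 -0.43 -> units [5.536 2.097 0.036] -3.138
```

Emit:
{"op": "drive_tool", "data": {
  "motion": [
    [[85,1.3,0.5,0,-0.7],[85,2.6,1.0,0,-1.4],[85,3.9,1.5,0,-2.1],[85,5.0,1.9,0,-2.8],[85,5.5,2.1,0,-3.15],[85,5.5,2.1,0,-3.15],[85,5.5,2.1,0,-3.15]]
  ]
}}

```text
t: 1.8
tcp_pos: [0.5537, -0.1557, 0.2309]
tool_rot: [0.68, 0.733, -0.001, -0.0]
force: [-0.6, -0.7, -0.5]
finger_gap: 0.998
gripper_force: 0.0
```

Run:
```python
from h import *
a,m=snap('wrist','w1.png');print(m)
print(proj(m,[.5795,-.1505,.06]),proj(m,[.58,-.151,.035]))
go([.58,-.151,.23],94.5)
```

```text
{'fov_y': 64.01924649222443, 'cx': 279.75405157405527, 'cy': 206.42515493421632, 'k1': -0.08238795143981868, 'origin': array([ 0.5482586 , -0.08243628,  0.37487418]), 'orientation': array([-0.14531538, -0.00535694,  0.03752715,  0.98865892])}
[306.97191528 182.08636174] [305.52683547 177.30408545]
t 1.85 tcp [ 0.5535 -0.1562  0.231 ] yaw 94.26 q6 -0.54 -> units [0.106 0.895 0.034] -0.03
```

View pics/w1.png

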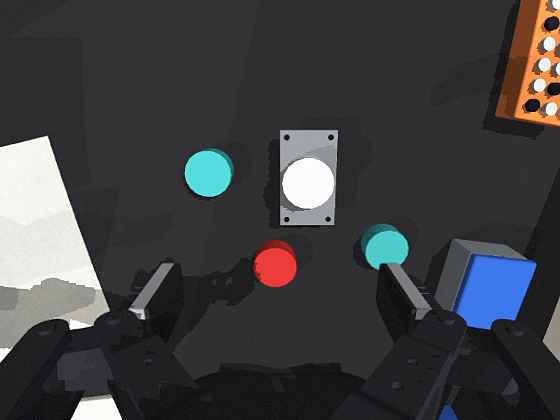

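The wrist picture shows the lid at about (308,183) on the plate, corners (280,130) to (335,225). The turquoise dishes at (208,173) and (385,250) are clear of the finger lines. I'll refine by masks.

```bash
cat >> h.py <<'E'
def lidc(im,m,box,z):
    x0,y0,x1,y1=box;h=cv2.cvtColor(im,cv2.COLOR_RGB2HSV)[y0:y1,x0:x1]
    k=cv2.inRange(h,(0,0,215),(180,45,255));c=max(cv2.findContours(k,0,1)[0],key=cv2.contourArea)
    (u,v),r=cv2.minEnclosingCircle(c);u+=x0;v+=y0
    print('lid px',round(u,1),round(v,1),'at',onz(m,u,v,z).round(4),'diam',np.linalg.norm(onz(m,u+r,v,z)-onz(m,u-r,v,z)).round(4))
def rect(im,m,box,lo,hi,z):
    x0,y0,x1,y1=box;h=cv2.cvtColor(im,cv2.COLOR_RGB2HSV)[y0:y1,x0:x1]
    k=cv2.inRange(h,lo,hi);k=cv2.morphologyEx(k,cv2.MORPH_CLOSE,np.ones((5,5)));c=max(cv2.findContours(k,0,1)[0],key=cv2.contourArea)[:,0]+[x0,y0]
    P=np.array([onz(m,*p,z)[:2] for p in cv2.convexHull(c.astype(np.int32))[:,0]],np.float32)
    (c0,wh,a)=cv2.minAreaRect(P*1000);print('rect mm',np.round(c0,1),np.round(wh,1),round(a,2))
E
python3 - <<'E'
from h import *
im=cv2.imread('pics/w1.png')[:,:,::-1].copy();m=manip.camera_model('wrist')
lidc(im,m,(270,120,345,235),.06)
rect(im,m,(270,120,350,235),(0,0,95),(180,70,255),.035)
E
```

```text
lid px 307.8 182.6 at [ 0.5801 -0.1515  0.06  ] diam 0.0495
rect mm [ 582.4 -152.8] [57.6 99.2] 4.3
```

Emit:
{"op": "drive_tool", "data": {
  "motion": [
    [[85,0.05,0.4,1.5,0],[85,0.1,0.9,3,0],[85,0.15,0.9,4.5,0],[85,0.15,0.9,5.5,0],[85,0.15,0.9,6.0,0],[85,0.15,0.9,6.2,0],[85,0.15,0.9,6.2,0]]
  ]
}}

```text
t: 2.55
tcp_pos: [0.581, -0.1497, 0.0455]
tool_rot: [0.68, 0.733, -0.0, 0.0]
force: [-0.2, -0.8, -0.6]
finger_gap: 0.999
gripper_force: 0.0
```

Run:
```python
from h import *
go([.580,-.1515,.034],94.4)
b,m=snap('side');a,_=snap('scene');w,_=snap('wrist')
cv2.imwrite('pics/d.png',np.hstack([cv2.resize(x,(400,400),interpolation=2)[:,:,::-1] for x in(a[170:290,140:260],b[130:250,280:400])]))
```

```text
t 2.55 tcp [ 0.581  -0.1497  0.0455] yaw 94.28 q6 -0.51 -> units [-0.059 -0.037  0.384] -0.015
```

View pics/d.png

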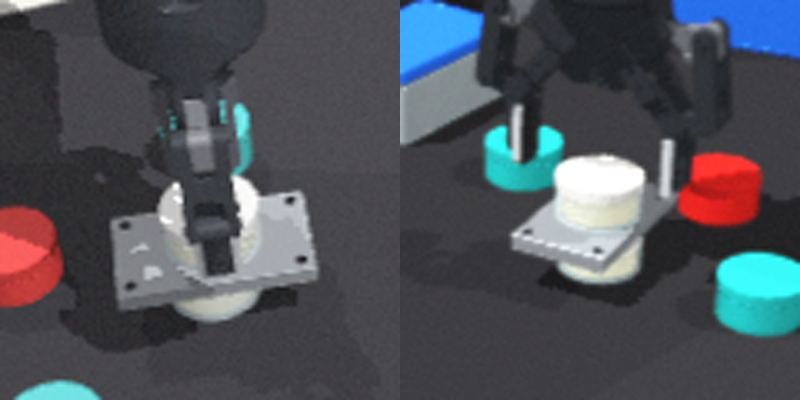

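The side crop shows both fingers straddling the lid, the tips above the plate level and nothing touched. Next I'll go down 10 mm and close.

Emit:
{"op": "drive_tool", "data": {
  "motion": [
    [[70,-0.05,-0.04,0.1,0],[62,-0.05,-0.04,0.3,0],[56,-0.05,-0.04,0.35,0],[50,-0.05,-0.04,0.35,0],[46,-0.05,-0.04,0.35,0],[44,-0.05,-0.04,0.35,0],[44,-0.05,-0.04,0.35,0],[44,-0.05,-0.04,0.35,0]]
  ],
  "squeeze": 30
}}

```text
t: 3.5
tcp_pos: [0.58, -0.1502, 0.0348]
tool_rot: [0.68, 0.734, 0.0, 0.0]
force: [0.5, -0.6, -0.1]
finger_gap: 0.573
gripper_force: 31.1
```

Emit:
{"op": "drive_tool", "data": {
  "motion": [
    [[44,0,0,-0.2,0],[44,0,0,-0.5,0],[44,0,0,-1,0],[44,0,0,-2,0],[44,0,0,-3,0],[44,0,0,-4,0],[44,0,0,-4.5,0],[44,0,0,-4.5,0]]
  ]
}}

```text
t: 4.3
tcp_pos: [0.5819, -0.1511, 0.174]
tool_rot: [0.68, 0.734, 0.001, 0.004]
force: [-0.2, 0.4, -0.9]
finger_gap: 0.581
gripper_force: 31.3
```

Run:
```python
from h import *
go([.54,.20,.17],72)
```

```text
t 4.3 tcp [ 0.5819 -0.1511  0.174 ] yaw 94.37 q6 -0.52 -> units [11.776 -0.501  0.084] 2.796
```

Emit:
{"op": "drive_tool", "data": {
  "motion": [
    [[44,0.7,0,0,0.2],[44,2,0,0,0.5],[44,3.3,-0.1,0,0.8],[44,4.6,-0.2,0,1.1],[44,6,-0.3,0,1.5],[44,7.4,-0.3,0,1.9],[44,8.8,-0.4,0,2.3],[44,9.6,-0.5,0,2.6],[44,10,-0.5,0,2.8],[44,10,-0.5,0,2.8]]
  ]
}}

```text
t: 5.3
tcp_pos: [0.541, 0.1495, 0.1693]
tool_rot: [0.808, 0.589, -0.001, -0.0]
force: [0.4, -1.0, -1.1]
finger_gap: 0.575
gripper_force: 31.3
```

Run:
```python
from h import *
a,m=snap('wrist','w2.png');s=manip.sense();print(s['tcp_pos'],s['gripper_force'],s['finger_gap'])
rect(a,m,(0,0,560,420),(100,150,70),(125,255,255),.015)
c=np.array([.532,.2205]);u=np.array([.311,.951])
for d in(-.066,.066): print(proj(m,[*(c+u*d),.004]))
```

```text
[0.54140723 0.14828536 0.16934051] 31.31626546382904 0.5762370839277825
rect mm [522.8 201.9] [228.8 139.5] 71.3
[247.48889888 187.98042746]
[244.67298414  37.42555399]
```

View pics/w2.png

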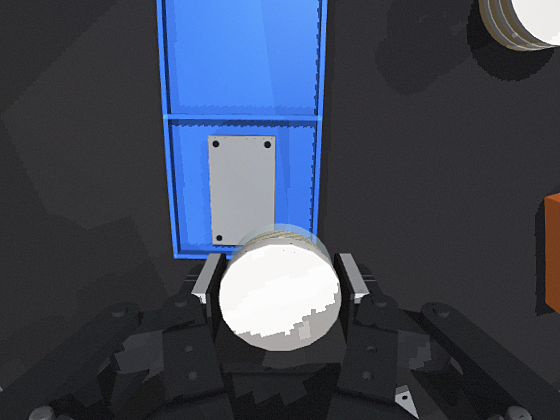

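The wrist view shows the divider at row ~117 (columns 164–325) and the pile plate with holes at (215,143), (267,144) and (219,238). The dish is held upright.

Run:
```python
from h import *
m=manip.camera_model('wrist')
h=[onz(m,u,v,.024)[:2] for u,v in((215,143),(267,144),(219,238))]
print('pile c',(h[1]+h[2])/2, 'head',np.degrees(np.arctan2(*(h[0]-h[2])[::-1])), np.degrees(np.arctan2(*(h[1]-h[0])[::-1]))+90)
L,Rr=onz(m,164,117,.015)[:2],onz(m,325,117,.015)[:2]
d=(Rr-L);c=(L+Rr)/2;print('div',c,np.linalg.norm(d),np.degrees(np.arctan2(d[1],d[0]))+90)
a=np.radians(71.5);t=c+.066*np.array([np.cos(a),np.sin(a)]);print(t);go([*t,.07],71.5)
```

```text
pile c [0.50913764 0.15772533] head 71.48574162530986 70.84003665271159
div [0.53196117 0.21950661] 0.139965625844541 71.87087550106872
[0.55290328 0.28209597]
t 5.35 tcp [0.5414 0.1483 0.1693] yaw 72.11 q6 0.38 -> units [ 4.365 -1.002  3.309] 0.076
```

Emit:
{"op": "drive_tool", "data": {
  "motion": [
    [[44,0.8,-0.2,0,0],[44,2,-0.5,0,0],[44,3.2,-0.8,0,0.1],[44,4.2,-1.0,0.5,0.1],[44,4.36,-1.0,1.5,0.1],[44,4.36,-1.0,2.8,0.1],[44,4.36,-1.0,4,0.1],[44,4.36,-1.0,4.7,0.1],[44,4.36,-1.0,5,0.1],[44,4.36,-1.0,5,0.1]]
  ]
}}

```text
t: 6.35
tcp_pos: [0.5537, 0.2801, 0.0184]
tool_rot: [0.814, 0.581, -0.001, -0.0]
force: [0.2, -0.3, -1.4]
finger_gap: 0.578
gripper_force: 31.3
```

Run:
```python
from h import *
go([.5528,.2822,.0045],71.5);print(manip.sense()['force'])
```

```text
t 6.35 tcp [0.5537 0.2801 0.0184] yaw 71.11 q6 0.62 -> units [ 0.057 -0.05   0.463] -0.049
[ 0.19098137 -0.31100078 -1.41158407]
```

Slow descent to contact.

Emit:
{"op": "drive_tool", "data": {
  "motion": [
    [[44,0.06,-0.05,0.2,0],[44,0.06,-0.05,0.35,0],[44,0.06,-0.05,0.4,0],[44,0.06,-0.05,0.43,0],[44,0.06,-0.05,0.45,0],[44,0.06,-0.05,0.45,0]]
  ]
}}

```text
t: 6.95
tcp_pos: [0.5534, 0.2837, 0.0066]
tool_rot: [0.813, 0.582, 0.0, 0.0]
force: [0.9, -0.7, -0.9]
finger_gap: 0.577
gripper_force: 31.3
```

Emit:
{"op": "drive_tool", "data": {
  "motion": [
    [[44,0,0,0.03,0],[44,0,0,0.03,0],[44,0,0,0.05,0],[44,0,0,0.05,0]]
  ]
}}

```text
t: 7.35
tcp_pos: [0.5532, 0.2836, 0.0047]
tool_rot: [0.813, 0.582, -0.0, -0.0]
force: [0.1, -0.2, -1.8]
finger_gap: 0.578
gripper_force: 31.3
```

Emit:
{"op": "drive_tool", "data": {
  "motion": [
    [[44,0,0,0.03,0],[44,0,0,0.03,0],[44,0,0,0.05,0],[44,0,0,0.05,0]]
  ]
}}

```text
t: 7.75
tcp_pos: [0.5533, 0.2836, 0.0038]
tool_rot: [0.813, 0.582, 0.0, 0.0]
force: [-0.9, -1.2, 3.3]
finger_gap: 0.573
gripper_force: 31.8
```

Contact. I'll release slowly and rise.

Emit:
{"op": "drive_tool", "data": {
  "motion": [
    [[50,0,0,0,0],[53,0,0,0,0],[58,0,0,0,0],[66,0,0,0,0],[70,0,0,0,0],[70,0,0,0,0],[70,0,0,-0.5,0],[70,0,0,-1.5,0],[70,0,0,-2.8,0],[70,0,0,-4,0]]
  ],
  "squeeze": 30
}}

```text
t: 8.75
tcp_pos: [0.5533, 0.2836, 0.1256]
tool_rot: [0.813, 0.582, 0.0, 0.0]
force: [0.4, 0.3, -0.8]
finger_gap: 0.817
gripper_force: 0.0
```

Run:
```python
from h import *
go([.53,.09,.20],71.5)
```

```text
t 8.75 tcp [0.5533 0.2836 0.1256] yaw 71.17 q6 0.62 -> units [-6.358  1.35  -2.481] -0.041
```

Back off so the wrist camera sees the whole tray.

Emit:
{"op": "drive_tool", "data": {
  "motion": [
    [[70,0,0,-1,0],[75,-1.2,0.3,-2.2,0],[85,-2.6,0.6,-2.5,0],[85,-4,0.9,-2.7,0],[85,-5.4,1.2,-2.8,0],[85,-6.4,1.4,-2.8,0],[85,-6.8,1.4,-2.8,0],[85,-6.8,1.4,-2.8,0],[85,-6.8,1.4,-2.8,0]]
  ]
}}

```text
t: 9.65
tcp_pos: [0.5273, 0.0777, 0.2077]
tool_rot: [0.813, 0.582, 0.0, -0.0]
force: [-0.3, 0.7, 0.1]
finger_gap: 0.992
gripper_force: 0.0
```

Run:
```python
from h import *
a,m=snap('wrist','w3.png')
t=proj(m,[.5533,.2836,.029]);p=proj(m,[.5105,.1575,.024]);print(t,p,manip.sense()['tcp_pos'])
i=lambda q,r:(max(0,int(q[0]-r)),max(0,int(q[1]-r)),int(q[0]+r),int(q[1]+r))
lidc(a,m,i(t,45),.029)
rect(a,m,i(p,60),(0,0,100),(180,60,255),.024)
go([.585,-.155,.20],94.3)
```

```text
[230.61868285 -47.01420178] [235.38979257 110.32979552] [0.52735081 0.07808879 0.20760479]
lid px 232.4 107.3 at [0.5094 0.1608 0.029 ] diam 0.1155
rect mm [508.9 159.6] [99.7 58.4] 71.18
t 9.7 tcp [0.5274 0.0781 0.2076] yaw 71.22 q6 0.26 -> units [-6.737  4.321  0.25 ] -2.885
```

View pics/w3.png

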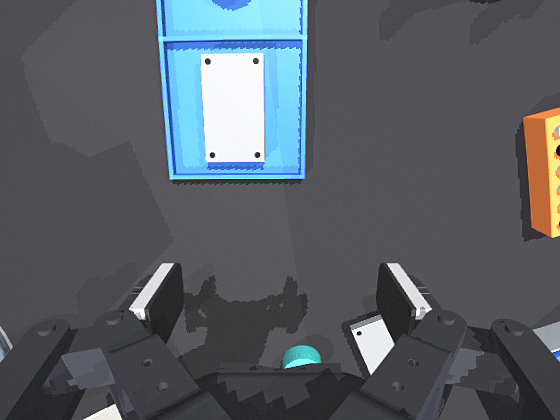

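The pile lies at (233,108), whole and square at heading ~71.2°. The tray's near wall is at row 180. The placed dish's shadow edge shows at the top (230,0). Back to the stack.

Emit:
{"op": "drive_tool", "data": {
  "motion": [
    [[85,-0.8,0.5,0,-0.2],[85,-2,1.3,0,-0.6],[85,-3.2,2.1,0,-1.1],[85,-4.4,2.9,0,-1.6],[85,-5.6,3.7,0,-2.1],[85,-6.8,4.4,0,-2.6],[85,-7.6,4.6,0,-2.9],[85,-7.9,4.7,0,-2.9],[85,-7.9,4.7,0,-2.9]]
  ]
}}

```text
t: 10.6
tcp_pos: [0.5845, -0.1926, 0.2069]
tool_rot: [0.68, 0.733, 0.0, -0.0]
force: [0.6, 0.1, 0.0]
finger_gap: 0.991
gripper_force: 0.0
```

Run:
```python
from h import *
a,m=snap('wrist','w4.png')
p=proj(m,[.581,-.152,.035]);print(p)
i=lambda q,r:(max(0,int(q[0]-r)),max(0,int(q[1]-r)),int(q[0]+r),int(q[1]+r))
rect(a,m,i(p,65),(0,0,130),(180,70,255),.035)
b,n=snap('scene');lidc(b,n,(425,180,480,245),.029)
p=proj(n,[.5533,.2836,.029]);print(p,n['fov_y'])
rect(b,n,(int(p[0])-25,int(p[1])-18,int(p[0])+25,int(p[1])+10),(0,0,200),(180,50,255),.029)
go([.5815,-.1525,.10],94.3)
cv2.imwrite('pics/e.png',np.hstack([cv2.resize(x,(400,400),interpolation=2)[:,:,::-1] for x in(a[60:340,140:420],b[160:260,400:500])]))
```

```text
[279.04218982 142.68725759]
rect mm [ 582.1 -152.7] [58.  99.5] 4.51
lid px 441.5 211.5 at [0.5552 0.2805 0.029 ] diam 0.0514
[442.7509862 210.6667808] 45.83596111337784
rect mm [552.1 281.8] [48.6 46.9] 82.14
t 10.7 tcp [ 0.5841 -0.1908  0.2071] yaw 94.42 q6 -0.58 -> units [1.274 0.015 3.57 ] 0.015
```

View pics/e.png

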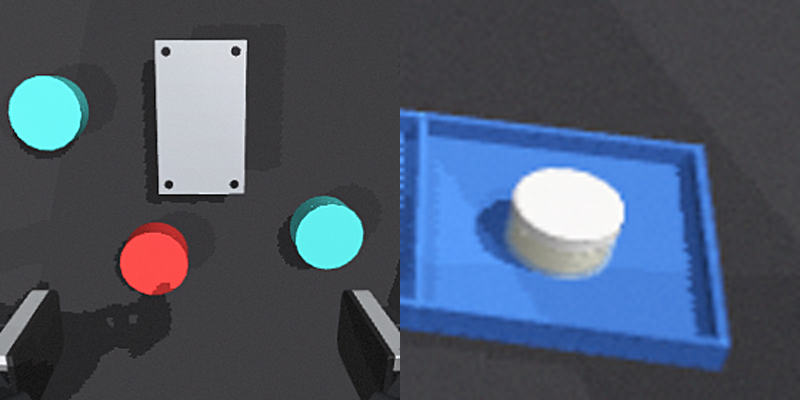

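The plate is square and clear, with no finger room problems. In the scene crop the dish stands upright in the empty half. Going down onto the plate.

Emit:
{"op": "drive_tool", "data": {
  "motion": [
    [[85,0.5,0.03,0.8,0],[82,1.0,0.03,2.2,0],[82,1.28,0.03,3.5,0],[82,1.28,0.03,4.6,0],[82,1.28,0.03,5,0],[82,1.28,0.03,5.2,0],[82,1.28,0.03,5.2,0],[82,1.28,0.03,5.2,0]]
  ]
}}

```text
t: 11.5
tcp_pos: [0.5834, -0.1549, 0.0529]
tool_rot: [0.68, 0.734, 0.001, 0.002]
force: [0.1, -0.2, 0.6]
finger_gap: 0.959
gripper_force: 0.0
```

Run:
```python
from h import *
for _ in range(3): snap('wrist');go([.582,-.1525,.008],94.5)
```

```text
t 11.55 tcp [ 0.5834 -0.155   0.0531] yaw 94.36 q6 -0.52 -> units [ 0.091 -0.044  1.502] -0.018
t 11.6 tcp [ 0.5833 -0.1551  0.053 ] yaw 94.35 q6 -0.52 -> units [ 0.093 -0.04   1.501] -0.018
t 11.65 tcp [ 0.5831 -0.1551  0.0529] yaw 94.35 q6 -0.52 -> units [ 0.091 -0.033  1.495] -0.019
```

Emit:
{"op": "drive_tool", "data": {
  "motion": [
    [[82,0.09,-0.03,0.4,0],[82,0.09,-0.03,0.9,0],[82,0.09,-0.03,1.3,0],[78,0.09,-0.03,1.48,0],[72,0.09,-0.03,1.5,0],[67,0.09,-0.03,1.5,0],[64,0.09,-0.03,1.5,0],[62,0.09,-0.03,1.5,0],[61,0.09,-0.03,1.5,0],[61,0.09,-0.03,1.5,0]]
  ]
}}

```text
t: 12.65
tcp_pos: [0.5812, -0.152, 0.0067]
tool_rot: [0.68, 0.734, 0.0, 0.0]
force: [0.8, 0.5, -0.4]
finger_gap: 0.715
gripper_force: 0.0
```

Run:
```python
from h import *
go([.582,-.1525,.008],94.5);print(manip.sense()['force'])
b,m=snap('side');a,_=snap('scene')
cv2.imwrite('pics/f.png',np.hstack([cv2.resize(x,(400,400),interpolation=2)[:,:,::-1] for x in(a[190:290,155:255],b[150:250,290:390])]))
```

```text
t 12.65 tcp [ 0.5812 -0.152   0.0067] yaw 94.37 q6 -0.52 -> units [-0.019  0.026 -0.044] -0.017
[ 0.82274635  0.49244357 -0.41813828]
```

View pics/f.png

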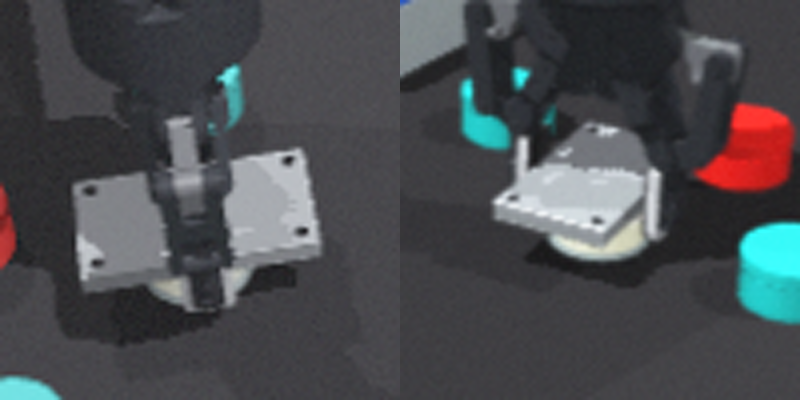

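Both crops show the fingers on either side of the plate, centred, the tips below its underside and clear of the lower dish. Now I close.

Emit:
{"op": "drive_tool", "data": {
  "motion": [
    [[59.5,0,0.03,0,0],[58.5,0,0.03,0,0],[57,0,0.03,0,0],[54,0,0.03,0,0],[52,0,0.03,0,0],[52,0,0.03,0,0]]
  ],
  "squeeze": 50
}}

```text
t: 13.35
tcp_pos: [0.5821, -0.1519, 0.0067]
tool_rot: [0.68, 0.734, 0.0, 0.0]
force: [0.3, 0.8, 4.7]
finger_gap: 0.672
gripper_force: 53.5
```

Emit:
{"op": "drive_tool", "data": {
  "motion": [
    [[52,0,0,-0.05,0],[52,0,0,-0.12,0],[52,0,0,-0.25,0],[52,0,0,-0.5,0],[52,0,0,-1,0],[52,0,0,-2,0],[52,0,0,-3.2,0],[52,0,0,-4.2,0],[52,0,0,-4.5,0],[52,0,0,-4.5,0]]
  ]
}}

```text
t: 14.35
tcp_pos: [0.5829, -0.1523, 0.1435]
tool_rot: [0.68, 0.734, 0.001, 0.002]
force: [-0.5, 0.4, -1.0]
finger_gap: 0.669
gripper_force: 53.8
```

Run:
```python
from h import *
go([.515,.10,.142],71.2);print(manip.sense()['force'])
b,m=snap('side');a,n=snap('scene');w,k=snap('wrist')
print(proj(m,[.58,-.15,.025]),proj(n,[.58,-.15,.025]))
lidc(a,n,(175,220,230,275),.025)
cv2.imwrite('pics/g.png',np.hstack([cv2.resize(x,(400,400),interpolation=2)[:,:,::-1] for x in(w[20:420,80:480],a[140:280,140:280])]))
```

```text
t 14.35 tcp [ 0.5829 -0.1523  0.1435] yaw 94.37 q6 -0.52 -> units [ 8.557 -1.615  0.026] 2.896
[-0.45917312  0.44796292 -1.03904758]
[338.34595124 198.59992569] [205.35447256 245.6147429 ]
lid px 202.5 246.0 at [ 0.5803 -0.1549  0.025 ] diam 0.0486
```

View pics/g.png

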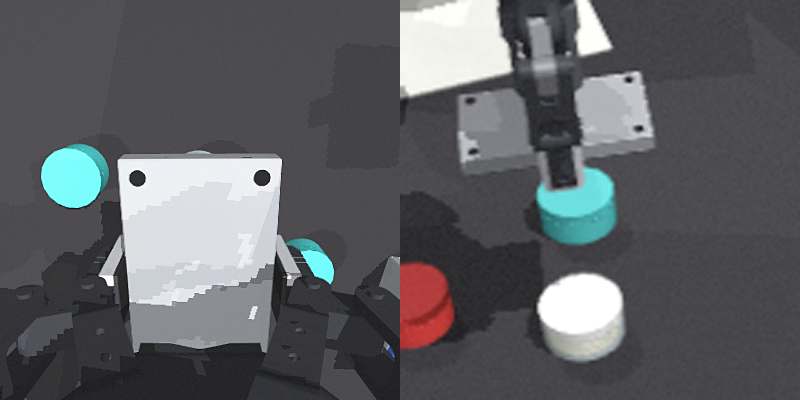

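The plate hangs level in the grip. The lower dish still stands, lid at scene crop (580,300), its centre agreeing with before. Next I'll check the plate's offset in the gripper by its holes, and the pile centre by its holes.

Run:
```python
from h import *
from station import manip
m=manip.camera_model('wrist');s=manip.sense();r=R.from_quat(s['tool_rot'])
def holes(im,box):
    x0,y0,x1,y1=box;g=cv2.cvtColor(im,cv2.COLOR_BGR2GRAY)[y0:y1,x0:x1]
    k=cv2.inRange(g,0,80);n,l,st,c=cv2.connectedComponentsWithStats(k)
    return [c[i]+[x0,y0] for i in range(1,n) if 12<st[i,4]<400 and st[i,2]<25 and .6<st[i,2]/st[i,3]<1.6]
w=snap('wrist')[0][:,:,::-1].copy()
H=holes(w,(203,185,357,212));print(H)
P=np.array([onz(m,*h,s['tcp_pos'][2]+.0283) for h in H]);print('rel tool mm',(r.inv().apply(P-s['tcp_pos'])*1000).round(1))
# pile in w3: reconstruct camera pose of that moment from tool-relative pose
rel=r.inv()*R.from_quat(m['orientation']);ro=r.inv().apply(m['origin']-s['tcp_pos'])
r3=R.from_quat([.813,.582,0,0]);x=np.array([.52735,.07809,.2076])
m3=dict(m,orientation=(r3*rel).as_quat(),origin=x+r3.apply(ro))
w3=cv2.imread('pics/w3.png');H=holes(w3,(203,54,262,161));print(H)
Q=np.array([onz(m3,*h,.024)[:2] for h in H]);print(Q.round(4),Q.mean(0));
for i in range(len(Q)):
  for j in range(i): d=Q[i]-Q[j];print(np.linalg.norm(d).round(4),np.degrees(np.arctan2(d[1],d[0])).round(2))
```

```text
[array([216.96373057, 197.85492228]), array([341.65533981, 197.54854369])]
rel tool mm [[ 41.9 -22.5 -28.2]
 [ 42.   22.2 -28.3]]
[array([207.09090909,  61.09090909]), array([255.22727273,  60.63636364]), array([211.84210526, 154.84210526]), array([257.2, 154.5])]
[[0.5013 0.2076]
 [0.5432 0.1933]
 [0.4737 0.1257]
 [0.5158 0.1115]] [0.50848888 0.15954031]
0.0442 -18.85
0.0865 -108.63
0.097 -135.75
0.0972 -81.43
0.0863 -108.49
0.0444 -18.55
```

```bash
python3 -c "
from h import *
go([.5088,.1604,.142],71.35)"
```

```text
t 14.55 tcp [ 0.5806 -0.1512  0.1395] yaw 94.36 q6 -0.52 -> units [10.54  -1.597 -0.057] 2.877
```

Emit:
{"op": "drive_tool", "data": {
  "motion": [
    [[52,0.7,-0.1,0,0.2],[52,1.9,-0.3,0,0.5],[52,3.2,-0.5,0,0.9],[52,4.5,-0.7,0,1.3],[52,5.8,-0.9,0,1.7],[52,7.1,-1.1,0,2.1],[52,8.4,-1.3,0,2.4],[52,9.6,-1.5,0,2.7],[52,10.3,-1.6,0,2.88],[52,10.5,-1.6,0,2.88]]
  ]
}}

```text
t: 15.55
tcp_pos: [0.508, 0.1606, 0.1398]
tool_rot: [0.812, 0.584, -0.002, -0.001]
force: [-0.3, -0.7, -1.8]
finger_gap: 0.666
gripper_force: 53.8
```

Emit:
{"op": "drive_tool", "data": {
  "motion": [
    [[52,0,0,0.5,0],[52,0,0,1.3,0],[52,0,0,2.1,0],[52,0,0,2.7,0],[52,0,0,3,0],[52,0,0,3,0],[52,0,0,3,0],[52,0,0,3,0]]
  ]
}}

```text
t: 16.35
tcp_pos: [0.5109, 0.1585, 0.0521]
tool_rot: [0.812, 0.583, 0.001, 0.0]
force: [0.5, 0.1, -0.9]
finger_gap: 0.665
gripper_force: 53.7
```

```bash
python3 -c "
from h import *
for _ in range(5): go([.5088,.1604,.0057],71.35);snap('wrist')"
```

```text
t 16.35 tcp [0.5109 0.1585 0.0521] yaw 71.32 q6 0.42 -> units [ 0.037 -0.088  1.546] -0.004
t 16.4 tcp [0.5108 0.1586 0.0522] yaw 71.33 q6 0.42 -> units [ 0.035 -0.087  1.55 ] -0.003
t 16.45 tcp [0.5107 0.1586 0.0522] yaw 71.33 q6 0.42 -> units [ 0.035 -0.083  1.551] -0.003
t 16.5 tcp [0.5106 0.1587 0.0522] yaw 71.33 q6 0.42 -> units [ 0.034 -0.079  1.549] -0.002
t 16.55 tcp [0.5105 0.1587 0.0521] yaw 71.34 q6 0.42 -> units [ 0.035 -0.074  1.546] -0.002
```

Emit:
{"op": "drive_tool", "data": {
  "motion": [
    [[52,0.03,-0.05,0.4,0],[52,0.03,-0.05,0.8,0],[52,0.03,-0.05,1.1,0],[52,0.03,-0.05,1.25,0],[52,0.03,-0.05,1.3,0],[52,0.03,-0.05,1.3,0],[52,0.03,-0.05,1.3,0]]
  ]
}}

```text
t: 17.3
tcp_pos: [0.5101, 0.1598, 0.0122]
tool_rot: [0.813, 0.583, 0.001, 0.001]
force: [0.5, -1.0, 5.1]
finger_gap: 0.67
gripper_force: 61.8
```

```bash
python3 -c "
from h import *
for _ in range(3): go([.5088,.1604,.0057],71.35);snap('wrist')"
```

```text
t 17.3 tcp [0.5101 0.1598 0.0122] yaw 71.31 q6 0.42 -> units [ 0.004 -0.047  0.218] -0.005
t 17.35 tcp [0.5101 0.1598 0.0123] yaw 71.31 q6 0.42 -> units [ 0.004 -0.046  0.219] -0.005
t 17.4 tcp [0.5101 0.1598 0.0123] yaw 71.31 q6 0.42 -> units [ 0.004 -0.047  0.22 ] -0.005
```

```bash
cat >> h.py <<'E'
def holes(im,box,th=80,amin=12):
    x0,y0,x1,y1=box;g=cv2.cvtColor(im,cv2.COLOR_RGB2GRAY)[y0:y1,x0:x1]
    n,l,st,c=cv2.connectedComponentsWithStats(cv2.inRange(g,0,th))
    return [c[i]+[x0,y0] for i in range(1,n) if amin<=st[i,4]<400 and st[i,2]<25 and .5<st[i,2]/st[i,3]<3]
E
python3 - <<'E'
from h import *
a,m=snap('wrist','w5.png');s=manip.sense();r=R.from_quat(s['tool_rot']);print(s['force'],s['ft_torque'],s['gripper_force'])
H=holes(a,(203,175,357,215));print(H)
b,n=snap('scene','s5.png');c,k=snap('side','k5.png')
for z in(.024,.034,.0405): 
  print(z,[proj(n,[.5085+.319*u*.043+.948*v*.022,.1595+.948*u*.043-.319*v*.022,z]).round(1).tolist() for u,v in((1,1),(1,-1),(-1,1),(-1,-1))])
  print('  side',[proj(k,[.5085+.319*u*.043+.948*v*.022,.1595+.948*u*.043-.319*v*.022,z]).round(1).tolist() for u,v in((1,1),(1,-1),(-1,1),(-1,-1))])
print('scene',np.round(holes(b,(335,180,408,235),100,3),1).tolist());print('side',np.round(holes(c,(225,255,330,335),80,3),1).tolist())
E
```

```text
[ 1.81291669 -1.23530113  3.42517611] [-0.29100571 -0.49764063 -0.18605261] 61.660292356973514
[array([216.94312796, 198.02843602]), array([341.51674641, 197.63636364])]
0.024 [[393.1, 213.5], [393.9, 198.2], [346.3, 207.7], [348.6, 192.8]]
  side [[237.3, 298.9], [253.9, 315.6], [286.5, 277.4], [304.2, 292.2]]
0.034 [[393.9, 209.4], [394.6, 194.2], [346.7, 203.6], [349.0, 188.8]]
  side [[236.9, 293.3], [253.7, 310.0], [286.4, 272.0], [304.3, 286.7]]
0.0405 [[394.4, 206.7], [395.1, 191.5], [347.0, 201.0], [349.3, 186.2]]
  side [[236.6, 289.7], [253.5, 306.2], [286.4, 268.4], [304.4, 283.1]]
scene [[395.0, 191.5], [394.6, 206.9]]
side [[236.0, 288.5], [298.6, 301.5], [253.0, 304.7], [258.2, 327.8], [242.0, 333.3]]
```

The fingertips, about 6 mm below the plate's underside, rest on the pile's edge, so the plate can't seat with this grip. I'll lift off, put the plate back on the lower dish, which is a safe pedestal, re-grip it about 9 mm higher so the tips don't protrude, and re-check the pile.

Emit:
{"op": "drive_tool", "data": {
  "motion": [
    [[52,0,0,-0.2,0],[52,0,0,-0.6,0],[52,0,0,-1.4,0],[52,0,0,-2.4,0],[52,0,0,-3.4,0],[52,0,0,-4.2,0],[52,0,0,-4.4,0]]
  ]
}}

```text
t: 18.3
tcp_pos: [0.5093, 0.1603, 0.147]
tool_rot: [0.812, 0.583, 0.002, 0.001]
force: [0.2, -0.4, -3.2]
finger_gap: 0.667
gripper_force: 61.0
```

Run:
```python
from h import *
go([.582,-.153,.142],94.4)
b,n=snap('scene');c,k=snap('side')
print('scene',np.round(holes(b,(335,180,408,235),100,3),1).tolist());print('side',np.round(holes(c,(225,255,330,335),80,3),1).tolist())
```

```text
t 18.3 tcp [0.5093 0.1603 0.147 ] yaw 71.36 q6 0.42 -> units [-9.121  5.634  0.169] -2.88
scene [[392.8, 201.8], [345.5, 211.3], [391.7, 217.2]]
side [[287.0, 281.8], [304.5, 297.0], [238.0, 303.5], [234.1, 324.8], [254.5, 320.3]]
```

The pile holes now sit about 4.7 px lower in both views, so its top is at 14 mm rather than 24. The wrist load has also risen by about 1.5 N. So the tips slid round the upper pile plate and lifted it along with the spacer. I'll lower it straight back to the same pose, then with the least grip push down so the spacer slides home against it.

Emit:
{"op": "drive_tool", "data": {
  "motion": [
    [[52,0,0,0.8,0],[52,0,0,1.8,0],[52,0,0,2.8,0],[52,0,0,3.5,0],[52,0,0,3.8,0],[52,0,0,4.0,0],[52,0,0,4.0,0],[52,0,0,4.0,0]]
  ]
}}

```text
t: 19.2
tcp_pos: [0.5094, 0.16, 0.0248]
tool_rot: [0.812, 0.583, 0.0, 0.0]
force: [0.0, 0.1, -3.2]
finger_gap: 0.662
gripper_force: 60.9
```

Run:
```python
from h import *
for _ in range(2): a,m=snap('wrist'); b,n=snap('scene','s6.png');c,k=snap('side','k6.png')
go([.5101,.1598,.0123],71.31);s=manip.sense();print(s['force'],s['gripper_force'])
for nm,im,x0,x1,M in(('scene',b,0,0,n),):
  # vertical brightness profile at -y end of plate stack edge toward camera
  p=[.5085-.319*.035+.948*.029,.1595-.948*.035-.319*.029]
  for z in(.014,.024,.0305,.04,.05): print(z,proj(M,[*p,z]).round(1))
  u=int(round(proj(M,[*p,.03])[0]));print(u,b[190:232,u].mean(1).round().astype(int).tolist(), b[190:232,u,2].tolist())
```

```text
t 19.5 tcp [0.5093 0.16   0.025 ] yaw 71.33 q6 0.42 -> units [0.002 0.026 0.424] 0.002
[-0.26178571  0.41719484 -2.15716572] 60.86261150892824
0.014 [349.8 214.7]
0.024 [350.3 210.7]
0.0305 [350.6 208.1]
0.04 [351.  204.2]
0.05 [351.5 200. ]
351 [94, 92, 93, 94, 96, 92, 91, 97, 95, 73, 78, 83, 81, 74, 74, 76, 75, 78, 74, 76, 74, 76, 76, 87, 84, 94, 84, 85, 91, 79, 81, 78, 79, 79, 70, 75, 90, 134, 133, 119, 77, 79] [98, 95, 97, 97, 99, 96, 95, 99, 98, 76, 81, 87, 84, 78, 75, 79, 80, 81, 78, 80, 76, 78, 79, 89, 87, 96, 86, 88, 99, 131, 133, 132, 132, 132, 115, 123, 152, 212, 211, 191, 131, 132]
```

Emit:
{"op": "drive_tool", "data": {
  "motion": [
    [[52,0,0,0.2,0],[52,0,0,0.32,0],[52,0,0,0.38,0],[52,0,0,0.41,0],[52,0,0,0.43,0],[52,0,0,0.43,0],[52,0,0,0.43,0]]
  ]
}}

```text
t: 20.2
tcp_pos: [0.5086, 0.1599, 0.0123]
tool_rot: [0.812, 0.583, -0.0, -0.0]
force: [-2.2, 0.4, 7.1]
finger_gap: 0.668
gripper_force: 62.0
```

Emit:
{"op": "drive_tool", "data": {
  "motion": [
    [[52,0,0,0,0],[52,0,0,0.02,0],[52,0,0,0.04,0],[52,0,0,0.06,0],[52,0,0,0.06,0]]
  ],
  "squeeze": 20
}}

```text
t: 20.7
tcp_pos: [0.5084, 0.1599, 0.0106]
tool_rot: [0.813, 0.583, -0.0, -0.0]
force: [-2.3, -0.7, 6.8]
finger_gap: 0.663
gripper_force: 62.3
```

Emit:
{"op": "drive_tool", "data": {
  "motion": [
    [[53,0,0,0.03,0],[53,0,0,0.06,0],[53,0,0,0.09,0],[53,0,0,0.09,0]]
  ],
  "squeeze": 20
}}

```text
t: 21.1
tcp_pos: [0.5083, 0.16, 0.0095]
tool_rot: [0.813, 0.583, -0.0, -0.0]
force: [-4.7, 0.4, 20.4]
finger_gap: 0.667
gripper_force: 65.8
```

```bash
cat > top.py <<'E'
from h import *
s=manip.sense();print(s['t'],s['tcp_pos'],s['force'],s['gripper_force'],s['finger_gap'])
b,n=snap('scene');c,k=snap('side');o=np.array([.5085,.1595])
U=np.array([.319,.948]);V=np.array([.948,-.319])
for nm,im,M,box,th in(('scene',b,n,(335,180,408,235),100),('side',c,k,(225,255,330,335),80)):
  for h in holes(im,box,th,3):
    best=min(((np.linalg.norm(h-proj(M,[*(o+U*u*.043+V*v*.022),z])),z,u,v) for z in np.arange(.005,.06,.0005) for u in(1,-1) for v in(1,-1)))
    if best[0]<3: print(nm,h.round(1),'z',round(best[1],4),'err',round(best[0],2),best[2:])
E
python3 top.py
```

```text
21.1 [0.50833889 0.16001858 0.00954104] [-4.73362567  0.37221204 20.43762994] 65.76253748527961 0.6668510922611602
scene [394.  207.5] z 0.0385 err 0.27 (1, 1)
side [237.  290.5] z 0.039 err 0.29 (1, 1)
side [254. 307.] z 0.039 err 0.5 (1, -1)
```

Emit:
{"op": "drive_tool", "data": {
  "motion": [
    [[56,0,0,0,0],[56.5,0,0,0,0],[56.8,0,0,0,0],[56.8,0,0,0,0]]
  ],
  "squeeze": 20
}}

```text
t: 21.6
tcp_pos: [0.5083, 0.16, 0.0095]
tool_rot: [0.813, 0.583, -0.0, -0.0]
force: [-4.4, -0.5, 20.3]
finger_gap: 0.669
gripper_force: 63.8
```

```bash
python3 top.py
```

```text
21.6 [0.50832953 0.16002482 0.00954874] [-4.3929586  -0.45939493 20.31653679] 63.80685434181942 0.6689979368808725
scene [394.  207.5] z 0.0385 err 0.27 (1, 1)
side [237.  290.5] z 0.039 err 0.29 (1, 1)
side [253.9 306.9] z 0.0395 err 0.39 (1, -1)
```

Emit:
{"op": "drive_tool", "data": {
  "motion": [
    [[57.0,0,0,0.02,0],[57.1,0,0,0.03,0],[57.2,0,0,0.03,0],[57.3,0,0,0.03,0]]
  ],
  "squeeze": 20
}}

```text
t: 22.1
tcp_pos: [0.5084, 0.1601, 0.0088]
tool_rot: [0.813, 0.583, 0.0, -0.0]
force: [-5.2, -0.9, 22.7]
finger_gap: 0.673
gripper_force: 38.0
```

Grip is easing and the fingers are sliding. Continuing gently.

Emit:
{"op": "drive_tool", "data": {
  "motion": [
    [[57.3,0,0,0.03,0],[57.3,0,0,0.05,0],[57.3,0,0,0.07,0],[57.3,0,0,0.08,0],[57.3,0,0,0.08,0]]
  ],
  "squeeze": 20
}}

```text
t: 22.6
tcp_pos: [0.5087, 0.1603, 0.0061]
tool_rot: [0.813, 0.583, 0.0, -0.0]
force: [-4.2, 0.2, 18.7]
finger_gap: 0.672
gripper_force: 38.3
```

```bash
python3 top.py
```

```text
22.6 [0.50873739 0.16029262 0.00612445] [-4.20729745  0.21806351 18.73558268] 38.319848477840424 0.671623268695413
scene [395.  193.5] z 0.036 err 0.26 (1, -1)
scene [394.1 208.7] z 0.036 err 0.14 (1, 1)
side [236.8 292.4] z 0.0355 err 0.09 (1, 1)
side [306.5 293. ] z 0.0225 err 2.28 (-1, -1)
side [253.8 308.8] z 0.036 err 0.17 (1, -1)
```

Emit:
{"op": "drive_tool", "data": {
  "motion": [
    [[57.3,0,0,0.02,0],[57.3,0,0,0.03,0],[57.3,0,0,0.04,0],[57.3,0,0,0.04,0]]
  ],
  "squeeze": 20
}}

```text
t: 23.1
tcp_pos: [0.5087, 0.1603, 0.0055]
tool_rot: [0.813, 0.583, 0.001, 0.0]
force: [-4.9, -0.4, 22.8]
finger_gap: 0.673
gripper_force: 39.0
```

Emit:
{"op": "drive_tool", "data": {
  "motion": [
    [[57.3,0,0,0.02,0],[57.3,0,0,0.03,0],[57.3,0,0,0.04,0],[57.3,0,0,0.04,0]]
  ],
  "squeeze": 20
}}

```text
t: 23.5
tcp_pos: [0.5087, 0.1603, 0.0054]
tool_rot: [0.813, 0.583, 0.001, 0.0]
force: [-6.6, 0.4, 32.3]
finger_gap: 0.678
gripper_force: 39.8
```

```bash
python3 top.py
```

```text
23.5 [0.50872173 0.16029993 0.00544776] [-6.61403125  0.38314248 32.25867988] 39.76559065282345 0.6775614708275414
scene [394.5 193.7] z 0.035 err 0.22 (1, -1)
scene [394. 209.] z 0.035 err 0.02 (1, 1)
side [237.  292.5] z 0.0355 err 0.16 (1, 1)
side [253.7 309.4] z 0.035 err 0.1 (1, -1)
```

Seated: z stopped at the expected height, force is rising, and the top is at about 35 mm. I'll ease the press and release.

Emit:
{"op": "drive_tool", "data": {
  "motion": [
    [[57.3,0,0,-0.03,0],[57.5,0,0,-0.06,0],[58,0,0,-0.06,0],[58.5,0,0,-0.06,0],[60,0,0,-0.06,0],[63,0,0,-0.06,0],[67,0,0,-0.06,0],[70,0,0,-0.06,0],[70,0,0,-0.06,0]]
  ],
  "squeeze": 20
}}

```text
t: 24.5
tcp_pos: [0.509, 0.1599, 0.0028]
tool_rot: [0.812, 0.583, -0.0, -0.0]
force: [0.7, 0.2, -0.2]
finger_gap: 0.813
gripper_force: 0.0
```

Emit:
{"op": "drive_tool", "data": {
  "motion": [
    [[70,0,0,-0.3,0],[70,0,0,-1,0],[70,0,0,-2.2,0],[70,0,0,-3.6,0],[70,-0.8,0,-5,0],[70,-1.8,0,-6,0],[70,-2.3,0,-6.5,0],[70,-2.3,0,-6.5,0],[70,-2.3,0,-6.5,0],[70,-2.3,0,-6.5,0]]
  ]
}}

```text
t: 25.5
tcp_pos: [0.4863, 0.0951, 0.1972]
tool_rot: [0.812, 0.583, -0.001, -0.001]
force: [-0.0, -1.2, -0.4]
finger_gap: 0.82
gripper_force: 0.0
```

```bash
python3 top.py
python3 - <<'E'
from h import *
a,m=snap('wrist','w7.png');b,n=snap('scene','s7.png')
p=proj(m,[.5085,.1595,.034]);print(p)
rect(a,m,(max(0,int(p[0])-60),max(0,int(p[1])-75),int(p[0])+60,int(p[1])+75),(0,0,100),(180,70,255),.034)
# tray walls / floor seen in wrist: tray rectangle incl. divider
rect(a,m,(0,0,560,int(p[1])+130),(95,120,70),(125,255,255),.015)
H=holes(a,(int(p[0])-40,int(p[1])-65,int(p[0])+40,int(p[1])+65),90);print(H)
Q=np.array([onz(m,*h,.034) for h in H]);print(Q.round(4))
lidc(b,n,(425,180,480,245),.029);lidc(b,n,(175,220,230,275),.025)
# side face edges: profile through front-left plates (scene)
for f in(-.035,.035):
  q=np.array([.5085,.1595])+f*np.array([.319,.948])+.029*np.array([.948,-.319]);x,y=proj(n,[*q,.02])
  print([proj(n,[*q,z])[1].round(1) for z in(.034,.024,.014,.004)],int(y)-12,b[int(y)-12:int(y)+14,int(round(x))].tolist())
E
```

```text
25.5 [0.48631917 0.09513606 0.19720196] [-0.04892963 -1.1510392  -0.40272187] 0.0 0.8201588202473375
scene [349.2 188.4] z 0.035 err 0.13 (-1, -1)
scene [395.  193.8] z 0.035 err 0.31 (1, -1)
scene [346.8 203.4] z 0.0345 err 0.06 (-1, 1)
scene [394.  209.2] z 0.0345 err 0.07 (1, 1)
side [286.3 271.3] z 0.035 err 0.12 (-1, 1)
side [304.  285.8] z 0.0355 err 0.34 (-1, -1)
side [237.  292.5] z 0.0355 err 0.16 (1, 1)
side [253.8 309.4] z 0.035 err 0.18 (1, -1)
[280.59801086 112.65469921]
rect mm [508.6 159.6] [99.5 58. ] 71.42
rect mm [513.3 173.2] [167.3 139.9] 71.3
[array([254.88461538,  61.30769231]), array([306.30769231,  61.23076923]), array([256.83333333, 161.125     ]), array([305.        , 161.11538462])]
[[0.5013 0.2074 0.034 ]
 [0.5431 0.1934 0.034 ]
 [0.4741 0.1255 0.034 ]
 [0.516  0.1114 0.034 ]]
lid px 441.5 211.5 at [0.5552 0.2805 0.029 ] diam 0.0514
lid px 202.5 246.0 at [ 0.5803 -0.1549  0.025 ] diam 0.0478
[np.float64(206.6), np.float64(210.7), np.float64(214.7), np.float64(218.7)] 200 [[161, 164, 169], [160, 164, 170], [161, 166, 170], [165, 168, 172], [161, 166, 170], [162, 165, 171], [169, 173, 178], [89, 93, 96], [92, 94, 97], [96, 98, 103], [120, 124, 128], [89, 91, 95], [97, 99, 103], [99, 100, 105], [110, 112, 117], [93, 96, 99], [95, 96, 101], [93, 96, 102], [78, 92, 124], [65, 122, 211], [65, 122, 211], [68, 124, 212], [69, 123, 212], [66, 122, 211], [65, 114, 202], [69, 126, 217]]
[np.float64(211.4), np.float64(215.5), np.float64(219.5), np.float64(223.5)] 205 [[162, 164, 171], [160, 164, 169], [162, 163, 169], [162, 165, 171], [161, 163, 169], [162, 165, 171], [143, 147, 151], [96, 99, 100], [95, 96, 101], [91, 95, 98], [142, 144, 151], [88, 92, 93], [93, 94, 97], [95, 97, 102], [115, 118, 123], [91, 92, 94], [95, 97, 100], [93, 96, 101], [72, 87, 121], [68, 120, 210], [61, 112, 199], [61, 113, 200], [59, 113, 199], [61, 114, 200], [60, 111, 200], [61, 113, 201]]
```

All four holes put the top at 34–35 mm, so the plate lies level. It sits at (508.6, 159.6) mm and 71.4°, matching the pile as first measured. The side profile shows three even layers, and both dishes are unmoved. Handing in.

```bash
python3 -c "
from station import manip
print(manip.sign_off())"
```

```text
the job is handed in; nothing more can be done
None
```

The job is handed in at about 26 s: the upper dish stands upright in the tray's empty half, the spacer lies flat and square on the pile, and the lower dish hasn't moved; on the first try the fingers lifted the pile's top plate too, so I set it back within about 1 mm and then pressed the spacer down onto it.

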